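# Free the stuck block of a dry-bath heater

### The job

The two amber dropper bottles have finished warming: move them from the tray on top of the block heater to the blue tray on the bench and stand them upright there, so that they cannot topple. Then take the aluminium block by its black handle bar and ease it out of the heater by rocking it side to side, left end up and right end up in turn along the line of the bar, without snatching: it is stuck fast, so a straight pull would only lift the heater, which must stay standing where it is. Finish while holding the block, level and just clear, a finger's breadth or two straight above its well so that I can look in; do not let go of it, and leave everything else on the bench alone.

Things in the scene. Friction and masses are not known exactly. Their poses are not given: they have to be found in the camera images.
- heater: Light grey block heater with a dark sloping control panel at its front, loose on the bench on four grippy rubber feet, 2.6 kg, 190 (x) x 260 (y) x 80 (z) mm. Origin: centre of its underside; x points from the front panel to the back, y to its left end, z up. Its flat top, 80 mm up, has a well (at x = 15, y = -35 mm) and a shallow bottle tray (at x = 20, y = 76 mm).
- bottle_tray (a point): Centre of the floor of the heater's bottle tray, 72 mm above the heater's underside: a recess 134 (x) x 96 (y) mm with a rim 8 mm high, in which the two amber bottles stand side by side along x, about 60 mm apart.
- well_rim (a point): Centre of the well's opening, level with its rim (80 mm above the heater's underside). The well is 68 (x) x 58 (y) mm along the heater's axes and 42 mm deep.
- strip_l (a point): Left (+y) contact strip, a brass bar along x of 5 mm radius on springs in the well's end wall, 12 mm above the well's floor (this point: its middle). It presses on the block's end with about 30 N (up to 5 mm give); its friction holds that end with some 14 to 22 N.
- strip_r (a point): The same at the right (-y) end. Both strips together hold more than the heater's weight: a straight pull lifts the heater. Tip the block end by end with a light upward pull, so that the strip keeps the raised end up while the other end comes up. The block is past the strips once its underside is 17 mm above the well's floor.
- block: Aluminium block, 64 (x) x 52 (y) x 46 (z) mm, 0.36 to 0.48 kg, with six empty bores and a handle, seated in the well, axes along the heater's. Origin: centre of its underside, at first on the well's floor, 42 mm below the rim. Play each side 2 mm in x, 3 mm in y, so when seated it can tip about x (one y end up) by 0.14 rad either way, more as it comes up.
- handle_bar (a point): Middle of the block's black handle bar, 106 mm above the block's underside. The bar is 12 (x) x 56 (y) x 16 (z) mm on two 8 mm steel posts at y = -21 and +21 mm, with 52 mm between bar and block. Grip it firmly from above across its 12 mm (fingers closing along the block's x).
- bottle_small: Amber dropper bottle with white tip and blue label, round body of 34 mm diameter and 53 mm height, 78 mm high with the tip, 45 g, standing in the heater's tray. Origin: centre of its underside; z up.
- bottle_large: Amber dropper bottle with white tip and green label, round body of 38 mm diameter and 58 mm height, 85 mm high with the tip, 55 g, standing in the heater's tray. Origin: centre of its underside; z up.
- tote: Blue open tray on the bench, fixed, 150 (x) x 110 (y) x 28 (z) mm outside, walls and floor 4 mm thick, empty at the start. Origin: centre of its underside; x along its long side, z up.
- red_dropper: White dropper bottle with red tip, 34 mm diameter, 78 mm high, on the bench: a bystander, to be left alone. Origin: centre of its underside.
- tube_stand: Wooden block with stoppered tubes, 36 (x) x 95 (y) x 95 (z) mm, beyond the blue tray: a bystander. Origin: centre of its underside.
- jar_lid: Loose yellow jar lid, 64 mm diameter, 18 mm high: a bystander. Origin: centre of its underside.

How it is judged:
By the outcome, as a careful person would: the job done as asked, in the order asked, and still so for the second after the job is handed in, while the arm keeps its last pose, push and grip.
It also fails if it takes over 69 s, if anything falls off the work surface, if the arm or the gripper's body presses on something with over 40 N, if the wrist force passes 120 N, or if a joint passes its speed limit or range.

### The arm

A 6-joint arm with a two-finger parallel gripper is mounted at the origin on the work surface; the furniture and walls round the work are solid. World frame = base frame: x ahead of the robot, y to its left, z up, the work surface at z = 0. Lengths are in m, angles in degrees, forces in N, time in s.
With the tool pointing down it reaches from about 0.3 to 0.775 m from the base axis. Payload 14.6 kg.
Tool frame: the origin (TCP) lies midway between the tips of the shut fingers; the grasp point (between the pads) lies ctrl.grasp_offset behind it (ctrl.grasp_offset is the distance from the TCP to the grasp point, in m); x points along the fingers, z is the direction in which the jaws open and shut, and the axes are right-handed (so a half turn about x gives the same grasp; the last joint's range is limited). The gripper opens to 94 mm and grips with 3 to 60 N. Pads are 16 mm wide; open, the fingers measure 119 mm over their backs; the gripper's body (75 mm by 177 mm) begins 78 mm behind the grasp point.
Start: joints at [-73.889, 17.183, 87.147, -0, 75.671, -3.816], TCP at [0.187, -0.517, 0.205] pointing down, gripper open.
Joint ranges: [-173.82, 173.82], [-45.26, 126.66], [13.44, 144.39], [-59.66, 239.66], [0, 175.72], [-146.38, 146.38]. Speed limits (degrees/s): [127.2, 127.2, 147.25, 180, 180, 180].

### API

Orientations are given as a 3x3 rotation matrix whose columns are the frame's x, y, z axes.
In Python, from bench import status, vision, finish_job, ctrl gives the robot as it stands. The module is installed in compiled form; this text tells all that it offers.
- The arm moves only by the shell command python3 -m jog 'ROWS' [FORCE]. ROWS is JSON, a list that holds one entry, the list of rows, each a list of 7 numbers: the turn, a rotation vector about the tool's x, y, z in units of 30 degrees (1.0 is 30 degrees), then the shift along the tool's x, y, z in units of 1000 mm (1.0 is 1000 mm), then the opening, from 0 (shut) to 1 (fully open). A call has 1 to 8 rows; each row shifts and turns the pose as measured when the row begins, along the tool's axes as they then stand; what a row does not reach is not made up. A row lasts 1/12 s, in which the tool goes at most 41.7 mm and 7.16 degrees, less where a joint would pass 70% of its speed; a pose out of reach is approached as far as the arm can. A call with a number of a shift or a turn outside -1 to 1 is refused whole. A call with a gripper value outside its range is refused whole. The fingers move at their own pace and stop on an object; FORCE is the grip in N (left out, the last holds). Time passes only in rows, so rows that do not move let the fingers close. It gives the time, the measured TCP pose, the force and the opening at its end, in the units of the state.
- status.get_state(): the state, without advancing time (a new reading comes with each control period).
- vision.capture(name): name is "scene" or "top" or "wrist"; returns a dict with "image" (384x512x3 uint8, red, green, blue), "fx", "fy", "cx", "cy" (pixels), "D" ([k1, k2, p1, p2, k3] as OpenCV has them; the pictures are not rectified), "world_to_cam" (4x4, takes a point from world to camera coordinates). Camera axes: x right, y down, z forward; pixel columns grow to the right and rows downward; lengths in m; the calibration is good to about 2 mm. A picture is of the moment at which its call begins. There is no depth.
- finish_job(): hands the job in, once; it reports no verdict.
The state is a dict: "time_s": time; "q": joint angles; "dq": joint speeds; "tau": joint torques, N m; "tool_pos": TCP position; "tcp_rot": TCP orientation; "wrist_force": force on the tool from outside, world axes, zero at the start; "moment": the same for the moment, N m; "grip_width": opening from 0.0 (shut) to 1.0 (fully open).
Only numpy, scipy, OpenCV 4.12 (cv2) and the standard library are available. Lean on these libraries where they do the work, as an engineer would, in place of code of your own. Each camera call takes 0.05 s, during which the arm holds its last target.

## Working session

There is one attempt and no reset: what is moved stays moved. The work goes in short steps, Python scripts to look and compute and a shell command to move; the robot and the scene stay as the last step left them, time stands still between calls to the robot, and variables do not carry over. Pictures are saved under pics/ and viewed, and the job is handed in when it is done.

```bash
mkdir -p pics; ls; python3 - <<'E'
from bench import status, vision, ctrl
import cv2
s=status.get_state()
print({k:(v if not hasattr(v,'tolist') else v.tolist()) for k,v in s.items()}, ctrl.grasp_offset)
for n in ['scene','top','wrist']:
    c=vision.capture(n)
    cv2.imwrite(f'pics/{n}0.png',c['image'][:,:,::-1])
    print(n,c['fx'],c['cx'],c['cy'],c['D'],c['world_to_cam'])
E
```

```text
pics
{'time_s': 0.0, 'q': [-73.8866493778508, 17.21572968882773, 87.17804920284122, 0.0014054219055319424, 75.67087467657883, -3.815961340370484], 'dq': [0.025387671134216628, 0.02495576869760521, -0.011480439229918636, -0.02758750193632522, -0.021440288426631465, 0.004367398024777609], 'tau': [-0.002289816111442633, -53.180941343307495, -35.273648500442505, 0.0707020447589457, 0.02443331410177052, -0.00012415574019541964], 'tool_pos': [0.1874068509412794, -0.5168221316843801, 0.20490198404834192], 'tcp_rot': [[-0.0002903468020793285, 0.9401159572948761, 0.34085466483279], [0.0010906829181633927, 0.34085477417389143, -0.9401153298046137], [-0.9999993630545503, 9.880488091491604e-05, -0.0011243345093692894]], 'wrist_force': [-0.33941868587742496, 0.6165429489125337, -0.9838932159762456], 'moment': [-0.03404091200362914, 0.015584965108440573, -0.046198926029999345], 'grip_width': 0.9986040385073883} 0.0188
scene 479.54122274107385 252.1161195511157 197.10409559842503 [-0.0705866  0.         0.         0.         0.       ] [[-0.79217437 -0.60981388  0.02422401  0.4404676 ]
 [-0.36046493  0.43549256 -0.82487045  0.26866324]
 [ 0.49246807 -0.66217313 -0.56480257  0.96116842]
 [ 0.          0.          0.          1.        ]]
top 415.24983904073264 254.81600877660313 195.72579670660093 [-0.00012344  0.          0.          0.          0.        ] [[ 0.01038169 -0.99982245 -0.01572521  0.04906427]
 [-0.99753193 -0.00926322 -0.06960063  0.53610369]
 [ 0.06944261  0.01640897 -0.99745099  0.92378641]
 [ 0.          0.          0.          1.        ]]
wrist 273.761736395067 255.55855108210187 192.90975806921477 [-0.02594995  0.          0.          0.          0.        ] [[ 0.3405612  -0.94022141 -0.00133045 -0.55009449]
 [-0.90794182 -0.32923603  0.25931695 -0.02735685]
 [-0.24425338 -0.08710532 -0.96579136  0.39100247]
 [ 0.          0.          0.          1.        ]]
```

View pics/scene0.png

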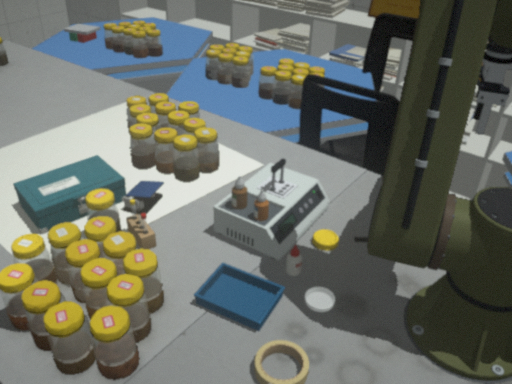

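View pics/top0.png

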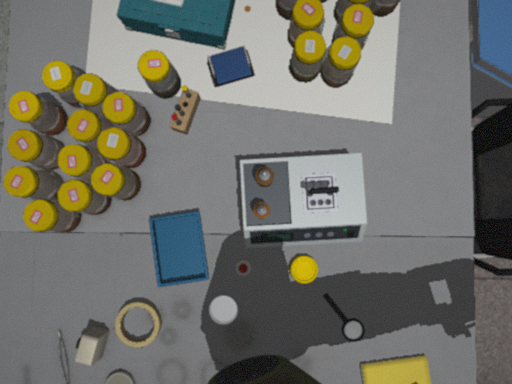

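View pics/wrist0.png

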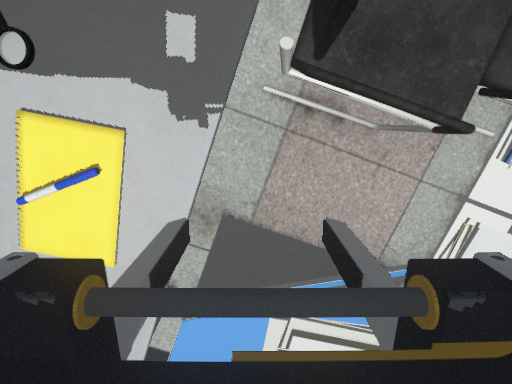

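The top view shows the heater centred near (303,197), with the bottles at (263,176) and (260,209), the handle bar at (321,188) and the blue tray at (180,247). The jar lid (304,269) and red dropper (243,268) are on the robot's side. I'll zoom in next.

```bash
cat > h.py <<'E'
import numpy as np, cv2
from bench import status, vision, ctrl
def K(c): return np.array([[c['fx'],0,c['cx']],[0,c['fy'],c['cy']],[0,0,1.]])
def ray(c,uv):
    p=cv2.undistortPoints(np.array([[uv]],float),K(c),np.array(c['D'],float))[0,0]
    W=np.array(c['world_to_cam']);R=W[:3,:3];t=W[:3,3]
    d=R.T@np.array([p[0],p[1],1]);return -R.T@t,d/np.linalg.norm(d)
def onz(c,uv,z):
    o,d=ray(c,uv);return o+d*(z-o[2])/d[2]
def tri(c1,u1,c2,u2):
    o1,d1=ray(c1,u1);o2,d2=ray(c2,u2)
    A=np.stack([d1,-d2],1);s=np.linalg.lstsq(A,o2-o1,rcond=None)[0]
    a=o1+s[0]*d1;b=o2+s[1]*d2
    return (a+b)/2,np.linalg.norm(a-b)
def proj(c,P):
    W=np.array(c['world_to_cam']);r=cv2.Rodrigues(W[:3,:3])[0]
    return cv2.projectPoints(np.array(P,float).reshape(-1,3),r,W[:3,3],K(c),np.array(c['D'],float))[0].reshape(-1,2)
def crop(c,box,s,name):
    x0,y0,x1,y1=box
    im=cv2.resize(c['image'][y0:y1,x0:x1,::-1],None,fx=s,fy=s,interpolation=cv2.INTER_CUBIC)
    cv2.imwrite('pics/'+name,im)
E
python3 - <<'E'
from h import *
import pickle
T=vision.capture('top');S=vision.capture('scene')
pickle.dump((T,S),open('ts.pkl','wb'))
crop(T,(140,140,380,320),3.3,'topc.png');crop(S,(180,140,370,330),3.1,'scc.png')
E
```

```text
(no output)
```

View pics/topc.png

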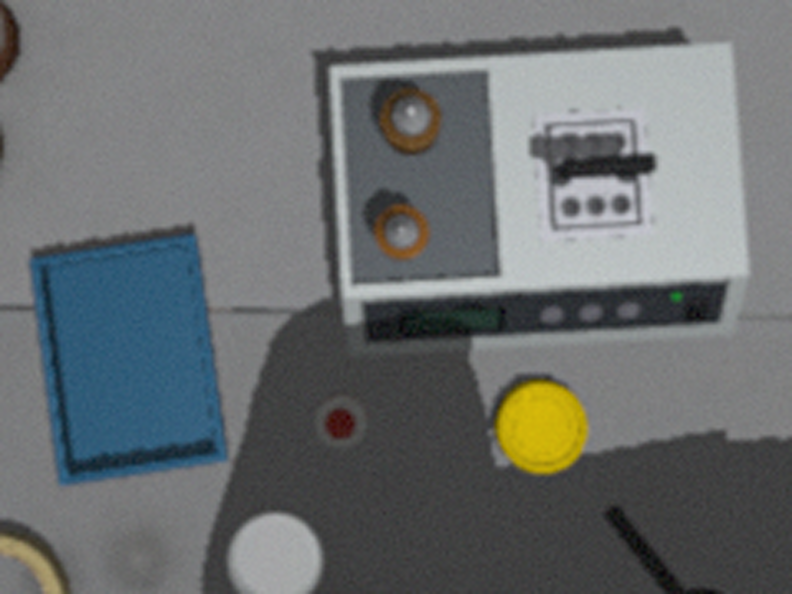

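View pics/scc.png

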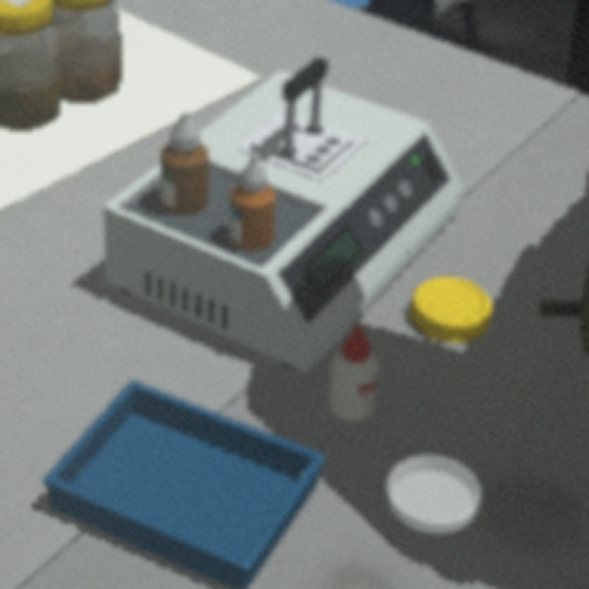

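```bash
python3 - <<'E'
from h import *
import pickle
T,S=pickle.load(open('ts.pkl','rb'))
t=lambda x,y:((x+.5)/3.3-.5+140,(y+.5)/3.3-.5+140)
s=lambda x,y:((x+.5)/3.1-.5+180,(y+.5)/3.1-.5+140)
for n,a,b in [('BL',(330,65),(105,207)),('FL',(344,300),(265,272)),('BR',(732,43),(283,72)),('FR',(748,276),(428,122)),
 ('tipL',(411,112),(186,118)),('tipS',(402,228),(257,156)),('barmid',(603,165),(306,74)),('lid',(542,426),(453,303)),('red',(340,424),(357,328)),
 ('tote1',(32,255),(135,382)),('tote2',(193,235),(325,457)),('tote3',(226,460),(247,585)),('tote4',(62,484),(45,483))]:
    P,e=tri(T,t(*a),S,s(*b));print(n,P.round(4),round(e,4))
# amber mask centroids
hsv=cv2.cvtColor(T['image'],cv2.COLOR_RGB2HSV)
m=cv2.inRange(hsv,(5,100,60),(20,255,255));m[:, :230]=0;m[:150]=0;m[230:]=0;m[:,290:]=0
n,l,st,ce=cv2.connectedComponentsWithStats(m)
for i in range(1,n):
    if st[i,4]>20:print(st[i],ce[i])
m=cv2.inRange(hsv,(98,120,50),(112,255,255));m[:200]=0
n,l,st,ce=cv2.connectedComponentsWithStats(m)
i=1+np.argmax(st[1:,4]);r=cv2.minAreaRect(np.argwhere(l==i)[:,::-1].astype(np.float32));print(r,[onz(T,p,.028).round(4) for p in cv2.boxPoints(r)],onz(T,r[0],.028))
E
```

```text
BL [0.6094 0.0867 0.0778] 0.0002
FL [0.4592 0.0768 0.0818] 0.0044
BR [ 0.6259 -0.1739  0.0765] 0.0003
FR [ 0.4765 -0.1812  0.08  ] 0.0027
tipL [0.5706 0.0345 0.1501] 0.001
tipS [0.501  0.0387 0.1471] 0.0008
barmid [ 0.5395 -0.0797  0.1494] 0.0003
lid [ 0.3722 -0.0578  0.0125] 0.0003
red [0.3786 0.0779 0.0722] 0.0014
tote1 [0.464  0.2568 0.104 ] 0.0473
tote2 [ 0.4349  0.1544 -0.0078] 0.1461
tote3 [ 0.3554  0.1863 -0.0856] 0.0542
tote4 [0.387  0.2965 0.0875] 0.1294
[255 167  18  19 139] [263.78417266 177.34532374]
[253 202  17  17 116] [261.30172414 209.70689655]
((178.2551727294922, 248.39425659179688), (69.42295837402344, 50.38859176635742), 82.03038787841797) [array([0.4836, 0.2929, 0.028 ]), array([0.5004, 0.1807, 0.028 ]), array([0.3479, 0.1562, 0.028 ]), array([0.3312, 0.2671, 0.028 ])] [0.41535148 0.22414481 0.028     ]
```

```bash
cat >> h.py <<'E'
from scipy.spatial.transform import Rotation as Ro
def plan(target,zang=None):
    """target TCP xyz; zang: desired world angle (deg) of tool z with tool pointing down"""
    s=status.get_state();R=np.array(s['tcp_rot']);p=np.array(s['tool_pos'])
    print('t',round(s['time_s'],2),'p',p.round(4),'tool shift m',(R.T@(np.array(target)-p)).round(4),'zang',np.degrees(np.arctan2(R[1,2],R[0,2])).round(2),'F',np.round(s['wrist_force'],1),'M',np.round(s['moment'],2),'w',round(s['grip_width'],3))
    if zang is not None:
        a=np.radians(zang);z=np.array([np.cos(a),np.sin(a),0]);x=np.array([0,0,-1.]);D=np.stack([x,np.cross(z,x),z],1)
        print('turn units',(Ro.from_matrix(R.T@D).as_rotvec()/np.radians(30)).round(3),'shift if turned first',(D.T@(np.array(target)-p)).round(4))
E
python3 -m jog '[[[0.18,0,0,-0.03,0.015,-0.015,1],[0.18,0,0,-0.01,0.02,-0.02,1],[0.18,0,0,0,0.02,-0.03,1]]]'
python3 - <<'E'
from h import *
import pickle
T,S=pickle.load(open('ts.pkl','rb'))
for uv in [(263.8,177.3),(261.3,209.7)]: print(onz(T,uv,.128))
plan([.53,.0,.24],-86.6)
E
```

```text
time_s: 0.5
tool_pos: [0.2243, -0.4413, 0.2442]
tcp_rot: [[-0.002, 0.999, 0.053], [0.005, 0.053, -0.999], [-1.0, -0.002, -0.005]]
wrist_force: [2.0, 0.2, -0.7]
grip_width: 1.001
[0.56536063 0.03484123 0.128     ]
[0.50008378 0.03926677 0.128     ]
t 0.5 p [ 0.2243 -0.4413  0.2442] tool shift m [ 0.0057  0.3288 -0.4244] zang -86.95 F [ 2.   0.2 -0.7] M [ 0.05 -0.03 -0.02] w 1.001
turn units [-0.012 -0.009  0.003] shift if turned first [ 0.0042  0.3314 -0.4224]
```

```bash
python3 -m jog '[[[0,0,0,0,0.02,-0.036,0.7],[0,0,0,0,0.02,-0.036,0.7],[0,0,0,0,0.02,-0.036,0.7],[0,0,0,0,0.02,-0.036,0.7],[0,0,0,0,0.02,-0.036,0.7],[0,0,0,0,0.02,-0.036,0.7],[0,0,0,0,0.02,-0.036,0.7],[0,0,0,0,0.02,-0.036,0.7]]]'
python3 -m jog '[[[0,0,0,0,0.02,-0.036,0.7],[0,0,0,0,0.02,-0.036,0.7],[0,0,0,0,0.02,-0.036,0.7],[0,0,0,0,0,0,0.7],[0,0,0,0,0,0,0.7]]]'
python3 - <<'E'
from h import *
import pickle
c=vision.capture('wrist');pickle.dump(c,open('w1.pkl','wb'));cv2.imwrite('pics/w1.png',cv2.resize(c['image'][:,:,::-1],None,fx=1.5,fy=1.5))
plan([.5,.0388,.25],-86.6)
E
```

```text
time_s: 1.17
tool_pos: [0.3701, -0.1401, 0.2461]
tcp_rot: [[0.001, 0.999, 0.04], [0.002, 0.04, -0.999], [-1.0, 0.001, -0.002]]
wrist_force: [1.5, -1.0, -0.6]
grip_width: 0.698
time_s: 1.58
tool_pos: [0.4266, -0.0209, 0.247]
tcp_rot: [[0.003, 0.999, 0.048], [0.003, 0.048, -0.999], [-1.0, 0.003, -0.003]]
wrist_force: [-0.1, -0.4, -0.1]
grip_width: 0.698
t 1.63 p [ 0.4265 -0.0214  0.247 ] tool shift m [-0.0026  0.0762 -0.0567] zang -87.29 F [-0.2  0.9 -0.4] M [ 0.01 -0.01 -0.04] w 0.7
turn units [-0.023 -0.005 -0.006] shift if turned first [-0.003   0.0769 -0.0557]
```

View pics/w1.png

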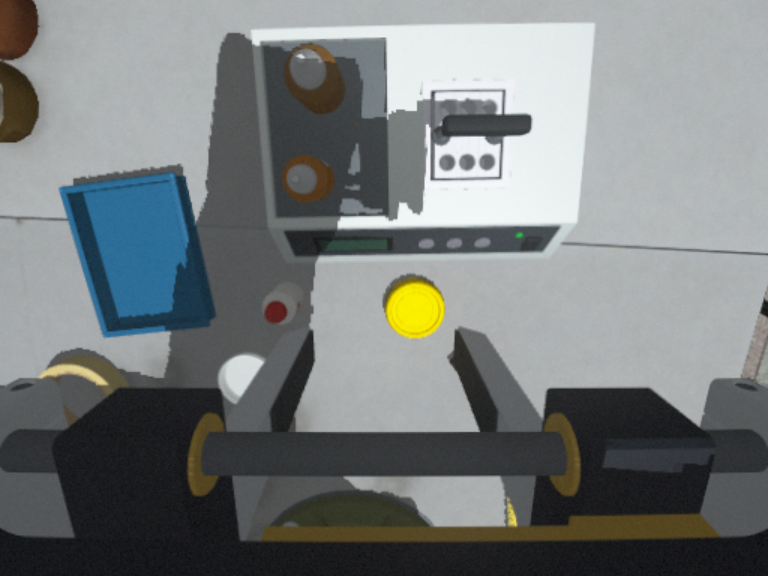

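```bash
python3 - <<'E'
from h import *
import pickle
T,S=pickle.load(open('ts.pkl','rb'));W=pickle.load(open('w1.pkl','rb'))
w=lambda x,y:((x+.5)/1.5-.5,(y+.5)/1.5-.5)
t=lambda x,y:((x+.5)/3.3-.5+140,(y+.5)/3.3-.5+140)
C={}
for n,a in [('BL',(252,30)),('BR',(595,24)),('FR',(578,218)),('FL',(272,217)),('w1',(432,90)),('w2',(506,90)),('w3',(503,180)),('w4',(432,178))]:
    C[n]=onz(W,w(*a),.08);print(n,C[n].round(4))
for n,a,z in [('barL',(443,127),.144),('barR',(531,124),.144),('t1',(62,188),.028),('t2',(182,168),.028),('t3',(215,322),.028),('t4',(105,337),.028)]:
    C[n]=onz(W,w(*a),z);print(n,C[n].round(4))
tc=np.mean([C[k] for k in ('t1','t2','t3','t4')],0);print('tote',tc,'yaw',np.degrees(np.arctan2(*(C['t1']+C['t2']-C['t3']-C['t4'])[[1,0]])))
print('well',np.mean([C[k] for k in('w1','w2','w3','w4')],0),'bar',(C['barL']+C['barR'])/2)
d=C['BL']+C['FL']-C['BR']-C['FR'];print('yaw',np.degrees(np.arctan2(-d[0],d[1])), 'bar yaw',np.degrees(np.arctan2(-(C['barL']-C['barR'])[0],(C['barL']-C['barR'])[1])))
for n,a,b in [('tipL',(307,68),(411,113)),('tipS',(302,179),(402,229)),('bar',(487,124),(603,165)),('BL',(252,30),(330,65)),('BR',(595,24),(732,43))]:
    P,e=tri(W,w(*a),T,t(*b));print(n,P.round(4),round(e,4))
P,e=tri(T,t(411,113),S,((186.5)/3.1-.5+180,118.5/3.1-.5+140));print(P)
for n,a in [('tipL',(307,68)),('tipS',(302,179))]: print(onz(W,w(*a),.15))
E
```

```text
BL [0.6073 0.0871 0.08  ]
BR [ 0.6244 -0.1716  0.08  ]
FR [ 0.4792 -0.1818  0.08  ]
FL [0.4675 0.0742 0.08  ]
w1 [ 0.5714 -0.0519  0.08  ]
w2 [ 0.5744 -0.1094  0.08  ]
w3 [ 0.5066 -0.115   0.08  ]
w4 [ 0.5052 -0.0569  0.08  ]
barL [ 0.5367 -0.0545  0.144 ]
barR [ 0.5415 -0.1112  0.144 ]
t1 [0.4812 0.2906 0.028 ]
t2 [0.5043 0.1722 0.028 ]
t3 [0.3525 0.1494 0.028 ]
t4 [0.3298 0.2674 0.028 ]
tote [0.41694678 0.21990401 0.028     ] yaw 8.641645699017126
well [ 0.53940449 -0.08330163  0.08      ] bar [ 0.53908125 -0.08284281  0.144     ]
yaw 3.2125415593808895 bar yaw 4.86218826450331
tipL [0.5705 0.0347 0.135 ] 0.002
tipS [0.5004 0.0388 0.1335] 0.0016
bar [ 0.5379 -0.078   0.1632] 0.0014
BL [0.6084 0.0871 0.079 ] 0.0017
BR [ 0.6265 -0.1743  0.0739] 0.0002
[0.57016107 0.03466771 0.15029923]
[0.56609228 0.03238806 0.15      ]
[0.49973794 0.0353694  0.15      ]
```

The heater's yaw is about 3.3° and the well is at (0.539,-0.083). The small bottle is at (0.500,0.037) and the large one at (0.567,0.034). The tote is at (0.417,0.221) with a yaw of about 9°. I'll grasp the small bottle first.

```bash
python3 -m jog '[[[0,0,0,0,0.03,-0.023,0.65],[0,0,0,0,0.03,-0.023,0.65],[0,0,0,0,0.016,-0.009,0.65],[0,0,0,0,0,0,0.65]]]' 12
python3 - <<'E'
from h import *
plan([.5,.037,.09],-86.6)
E
```

```text
time_s: 1.97
tool_pos: [0.5017, 0.0344, 0.2478]
tcp_rot: [[0.004, 0.999, 0.04], [0.002, 0.04, -0.999], [-1.0, 0.004, -0.002]]
wrist_force: [-0.0, -0.2, -1.0]
grip_width: 0.65
t 1.97 p [0.5017 0.0344 0.2478] tool shift m [ 0.1578 -0.0023 -0.0024] zang -87.73 F [-0.  -0.2 -1. ] M [ 0.01  0.03 -0.05] w 0.65
turn units [-0.038 -0.004 -0.009] shift if turned first [ 0.1578 -0.0015 -0.0027]
```

```bash
python3 -m jog '[[[-0.02,0,0,0.035,-0.002,-0.003,0.65],[-0.02,0,0,0.035,0,0,0.65],[0,0,0,0.03,0,0,0.65],[0,0,0,0.025,0,0,0.65],[0,0,0,0.02,0,0,0.65],[0,0,0,0.012,0,0,0.65],[0,0,0,0,0,0,0.65]]]'
python3 - <<'E'
from h import *
c=vision.capture('wrist');cv2.imwrite('pics/w2.png',c['image'][:,:,::-1])
plan([.5,.037,.09],-86.6)
E
```

```text
time_s: 2.55
tool_pos: [0.4979, 0.0267, 0.0859]
tcp_rot: [[0.007, 0.999, 0.05], [0.001, 0.05, -0.999], [-1.0, 0.007, -0.001]]
wrist_force: [-0.4, 0.1, -0.1]
grip_width: 0.647
t 2.6 p [0.4984 0.0267 0.0871] tool shift m [-0.0029  0.0022 -0.0102] zang -87.15 F [ 0.  -0.6  0.7] M [ 0.02  0.05 -0.06] w 0.651
turn units [-0.018 -0.001 -0.015] shift if turned first [-0.0029  0.0022 -0.0102]
```

View pics/w2.png

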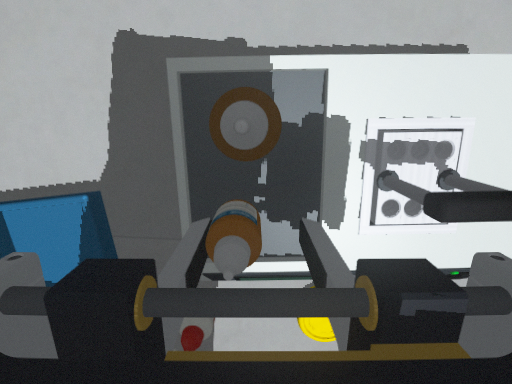

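The small bottle sits about 10 mm left of the jaw centre (pixel 235 against 255), so I'll correct that before closing.

```bash
python3 -m jog '[[[0,0,0,-0.002,0.001,-0.01,0.65],[0,0,0,0,0,0,0.3],[0,0,0,0,0,0,0.2],[0,0,0,0,0,0,0.2],[0,0,0,0,0,0,0.2],[0,0,0,0,0,0,0.2]]]' 12
python3 - <<'E'
from h import *
plan([.5,.037,.09],-86.6)
E
```

```text
time_s: 3.1
tool_pos: [0.5006, 0.0357, 0.0947]
tcp_rot: [[0.016, 0.999, 0.047], [0.001, 0.047, -0.999], [-1.0, 0.016, -0.0]]
wrist_force: [-0.4, -0.0, -1.2]
grip_width: 0.358
t 3.1 p [0.5006 0.0357 0.0947] tool shift m [ 0.0046 -0.0007 -0.0013] zang -87.29 F [-0.4 -0.  -1.2] M [-0.02 -0.04 -0.04] w 0.358
turn units [-0.023 -0.    -0.03 ] shift if turned first [ 0.0047 -0.0006 -0.0013]
```

```bash
python3 -m jog '[[[0,0,0,-0.012,0,0,0.2],[0,0,-0.015,-0.02,0,0,0.2],[-0.1,0,-0.015,-0.025,0,0,0.2],[-0.1,0,0,-0.02,0,0,0.2],[0,0,0,0,-0.014,-0.033,0.2],[0,0,0,0,-0.014,-0.033,0.2],[0,0,0,0,-0.014,-0.033,0.2],[0,0,0,0,-0.014,-0.033,0.2]]]'
python3 - <<'E'
from h import *
plan([.385,.216,.05],-81)
E
```

```text
time_s: 3.77
tool_pos: [0.4237, 0.1569, 0.1763]
tcp_rot: [[0.0, 0.989, 0.149], [0.0, 0.149, -0.989], [-1.0, 0.0, -0.0]]
wrist_force: [0.8, -0.8, -0.4]
grip_width: 0.358
t 3.77 p [0.4237 0.1569 0.1763] tool shift m [ 0.1263 -0.0295 -0.0642] zang -81.41 F [ 0.8 -0.8 -0.4] M [0.02 0.03 0.  ] w 0.358
turn units [-0.014 -0.    -0.001] shift if turned first [ 0.1263 -0.029  -0.0644]
```

```bash
python3 -m jog '[[[0,0,0,0,-0.015,-0.033,0.2],[0,0,0,0.02,-0.01,-0.02,0.2],[0,0,0,0.035,0,0,0.2],[0,0,0,0.035,0,0,0.2],[0,0,0,0.02,0,0,0.2],[0,0,0,0,0,0,0.2]]]'
python3 - <<'E'
from h import *
plan([.385,.216,.03],-81)
c=vision.capture('scene');crop(c,(170,210,340,340),4,'s3.png')
c=vision.capture('wrist');cv2.imwrite('pics/w3.png',c['image'][:,:,::-1])
E
```

```text
time_s: 4.27
tool_pos: [0.387, 0.214, 0.066]
tcp_rot: [[0.009, 0.988, 0.157], [0.005, 0.157, -0.988], [-1.0, 0.009, -0.003]]
wrist_force: [0.8, 0.6, -0.0]
grip_width: 0.358
t 4.27 p [0.387 0.214 0.066] tool shift m [ 0.036  -0.002  -0.0022] zang -80.95 F [ 0.8  0.6 -0. ] M [-0.01  0.01  0.04] w 0.358
turn units [ 0.002 -0.006 -0.017] shift if turned first [ 0.036  -0.0017 -0.0023]
```

View pics/s3.png

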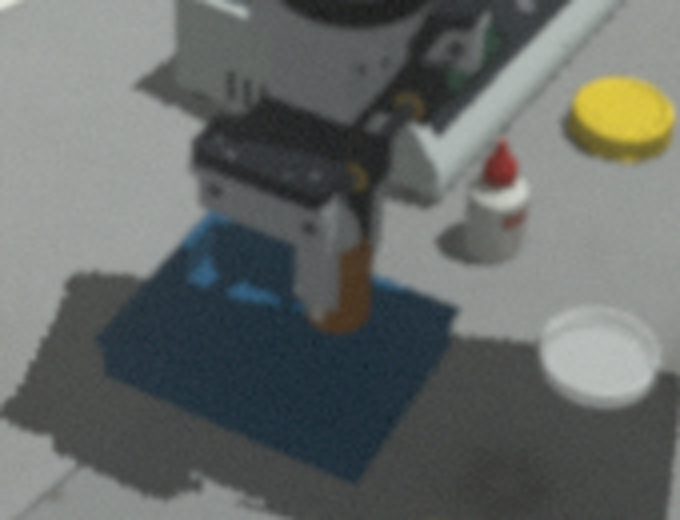

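View pics/w3.png

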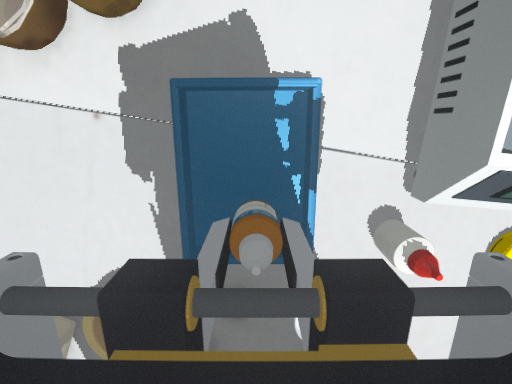

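The held bottle is upright and centred between the tray's long walls. Next I'll lower it to contact.

```bash
python3 -m jog '[[[0,0,-0.01,0.012,-0.001,-0.001,0.2],[0,0,-0.008,0.012,0,0,0.2],[0,0,0,0.006,0,0,0.2],[0,0,0,0,0,0,0.2]]]'
python3 -m jog '[[[0,0,0,0.004,0,0,0.2],[0,0,0,0.003,0,0,0.2]]]'
```

```text
time_s: 4.7
tool_pos: [0.3906, 0.2163, 0.0409]
tcp_rot: [[0.009, 0.988, 0.156], [0.008, 0.156, -0.988], [-1.0, 0.01, -0.006]]
wrist_force: [0.3, 0.7, -1.3]
grip_width: 0.358
time_s: 4.87
tool_pos: [0.3912, 0.2164, 0.034]
tcp_rot: [[0.01, 0.988, 0.155], [0.008, 0.155, -0.988], [-1.0, 0.011, -0.006]]
wrist_force: [-0.7, -0.3, -1.6]
grip_width: 0.363
```

```bash
python3 -m jog '[[[0,-0.015,-0.02,0.004,-0.002,0,0.2],[0,0,0,0.003,0,0,0.2]]]'
python3 -m jog '[[[0,0,0,0.002,0,0,0.2],[0,0,0,0.002,0,0,0.2]]]'
```

```text
time_s: 5.03
tool_pos: [0.3894, 0.2161, 0.0267]
tcp_rot: [[0.001, 0.988, 0.155], [-0.002, 0.155, -0.988], [-1.0, 0.0, 0.002]]
wrist_force: [0.4, 0.9, 0.2]
grip_width: 0.364
time_s: 5.2
tool_pos: [0.3904, 0.2163, 0.0237]
tcp_rot: [[0.003, 0.988, 0.156], [-0.002, 0.156, -0.988], [-1.0, 0.002, 0.002]]
wrist_force: [-2.2, -6.0, 17.9]
grip_width: 0.359
```

```bash
python3 -m jog '[[[0,0,0,-0.001,0,0,0.2],[0,0,0,0,0,0,0.45],[0,0,0,0,0,0,0.65],[0,0,0,0,0,0,0.65],[0,0,0,-0.02,0,0,0.65],[0,0,0,-0.035,0,0,0.65],[0,0,0,-0.035,0,0,0.65],[0,0,0,-0.035,0,0,0.65]]]'
python3 - <<'E'
from h import *
plan([.567,.035,.24],-86.6)
c=vision.capture('wrist');cv2.imwrite('pics/w4.png',c['image'][:,:,::-1])
E
```

```text
time_s: 5.87
tool_pos: [0.3866, 0.2151, 0.1472]
tcp_rot: [[-0.01, 0.988, 0.156], [-0.008, 0.156, -0.988], [-1.0, -0.011, 0.006]]
wrist_force: [1.0, -0.4, 0.3]
grip_width: 0.647
t 5.87 p [0.3866 0.2151 0.1472] tool shift m [-0.0932  0.1491  0.2065] zang -81.04 F [ 1.  -0.4  0.3] M [ 0.07  0.02 -0.03] w 0.647
turn units [0.185 0.013 0.021] shift if turned first [-0.0928  0.1694  0.1905]
```

View pics/w4.png

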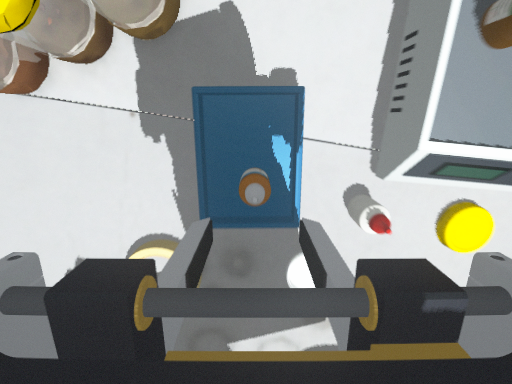

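The small bottle is standing in the tray at pixel (255,188). The large one is next.

```bash
python3 -m jog '[[[0.09,0,0.02,-0.035,0.01,0.01,0.65],[0.09,0.01,0,-0.035,0.02,0.02,0.65],[0,0,0,-0.02,0.025,0.028,0.65],[0,0,0,0,0.026,0.03,0.65],[0,0,0,0,0.026,0.03,0.65],[0,0,0,0,0.026,0.03,0.65],[0,0,0,0,0.02,0.02,0.65]]]'
python3 - <<'E'
from h import *
plan([.567,.035,.092],-86.6)
E
```

```text
time_s: 6.5
tool_pos: [0.5559, 0.0582, 0.2496]
tcp_rot: [[0.019, 0.998, 0.066], [0.005, 0.066, -0.998], [-1.0, 0.019, -0.004]]
wrist_force: [-0.8, 0.9, -0.8]
grip_width: 0.65
t 6.5 p [0.5559 0.0582 0.2496] tool shift m [0.1576 0.0065 0.0245] zang -86.2 F [-0.8  0.9 -0.8] M [ 0.02 -0.    0.01] w 0.65
turn units [ 0.013 -0.007 -0.037] shift if turned first [0.1576 0.0097 0.0238]
```

```bash
python3 -m jog '[[[0,0,-0.035,0.02,0.005,0.013,0.65],[0,0,0,0.03,0.005,0.012,0.65],[0,0,0,0.02,0,0,0.65],[0,0,0,0,0,0,0.65]]]'
python3 - <<'E'
from h import *
plan([.567,.035,.092],-86.6)
c=vision.capture('wrist');cv2.imwrite('pics/w5.png',c['image'][:,:,::-1])
E
```

```text
time_s: 6.83
tool_pos: [0.5725, 0.0275, 0.1755]
tcp_rot: [[0.002, 0.998, 0.06], [0.004, 0.06, -0.998], [-1.0, 0.002, -0.004]]
wrist_force: [0.1, 0.8, 0.0]
grip_width: 0.654
t 6.83 p [0.5725 0.0275 0.1755] tool shift m [ 0.0835 -0.0052 -0.0075] zang -86.55 F [0.1 0.8 0. ] M [0.02 0.07 0.04] w 0.654
turn units [ 0.001 -0.007 -0.004] shift if turned first [ 0.0835 -0.005  -0.0078]
```

View pics/w5.png

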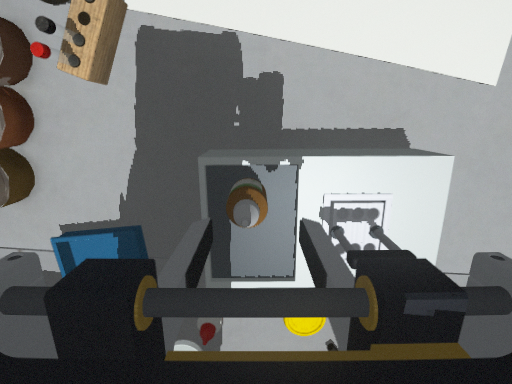

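The large bottle is about 7 mm left of the jaw centre, so I'll correct that on the way down.

```bash
python3 -m jog '[[[0,0,0,0.005,-0.005,-0.008,0.65],[0,0,0,0.02,0,0,0.65],[0,0,0,0.025,0,0,0.65],[0,0,0,0.02,0,0,0.65],[0,0,0,0.006,0,0,0.65],[0,0,0,0,0,0,0.65]]]'
python3 - <<'E'
from h import *
plan([.567,.035,.092],-86.6)
E
```

```text
time_s: 7.38
tool_pos: [0.569, 0.041, 0.1069]
tcp_rot: [[0.016, 0.998, 0.064], [0.004, 0.064, -0.998], [-1.0, 0.016, -0.003]]
wrist_force: [-0.5, 0.2, 0.0]
grip_width: 0.653
t 7.38 p [0.569  0.041  0.1069] tool shift m [ 0.0149 -0.0026  0.0059] zang -86.33 F [-0.5  0.2  0. ] M [ 0.01 -0.04  0.02] w 0.653
turn units [ 0.009 -0.006 -0.031] shift if turned first [ 0.0149 -0.0024  0.0059]
```

```bash
python3 -m jog '[[[0,0,-0.03,0.008,-0.002,0.005,0.65],[0,0,0,0.006,0,0,0.65],[0,0,0,0,0,0,0.3],[0,0,0,0,0,0,0.2],[0,0,0,0,0,0,0.2],[0,0,0,0,0,0,0.2]]]' 12
python3 - <<'E'
from h import *
plan([.449,.226,.16],-81)
E
```

```text
time_s: 7.88
tool_pos: [0.5693, 0.0365, 0.0973]
tcp_rot: [[0.006, 0.998, 0.065], [0.003, 0.065, -0.998], [-1.0, 0.006, -0.003]]
wrist_force: [-0.1, 0.9, -1.1]
grip_width: 0.403
t 7.88 p [0.5693 0.0365 0.0973] tool shift m [-0.0628 -0.1073 -0.1971] zang -86.26 F [-0.1  0.9 -1.1] M [ 0.1  -0.04  0.04] w 0.403
turn units [-0.175 -0.005 -0.012] shift if turned first [-0.0627 -0.0892 -0.2059]
```

Opening 0.403 × 94 mm = 37.9 mm, which matches the large bottle. I'll lift it and carry it over.

```bash
python3 -m jog '[[[0,0,0,-0.012,0,0,0.2],[0,0,-0.01,-0.025,0,0,0.2],[-0.09,0,0,-0.03,0,0,0.2],[-0.09,0,0,-0.01,0,0,0.2],[0,0,0,0,-0.014,-0.033,0.2],[0,0,0,0,-0.014,-0.033,0.2],[0,0,0,0,-0.014,-0.033,0.2],[0,0,0,0,-0.014,-0.033,0.2]]]'
python3 - <<'E'
from h import *
plan([.453,.226,.05],-81)
E
```

```text
time_s: 8.55
tool_pos: [0.4928, 0.1565, 0.186]
tcp_rot: [[0.006, 0.988, 0.155], [0.003, 0.155, -0.988], [-1.0, 0.007, -0.002]]
wrist_force: [0.1, 0.4, 0.4]
grip_width: 0.399
t 8.55 p [0.4928 0.1565 0.186 ] tool shift m [ 0.136  -0.0295 -0.0745] zang -81.09 F [0.1 0.4 0.4] M [ 0.05  0.   -0.  ] w 0.399
turn units [-0.003 -0.004 -0.013] shift if turned first [ 0.136  -0.0284 -0.0749]
```

```bash
python3 -m jog '[[[0,0,-0.013,0,-0.014,-0.034,0.2],[0,0,0,0.01,-0.014,-0.034,0.2],[0,0,0,0.03,-0.002,-0.005,0.2],[0,0,0,0.035,0,0,0.2],[0,0,0,0.03,0,0,0.2],[0,0,0,0,0,0,0.2]]]'
python3 - <<'E'
from h import *
plan([.453,.226,.03],-81)
c=vision.capture('wrist');cv2.imwrite('pics/w6.png',c['image'][:,:,::-1])
E
```

```text
time_s: 9.05
tool_pos: [0.4483, 0.2344, 0.0879]
tcp_rot: [[0.012, 0.987, 0.162], [0.009, 0.162, -0.987], [-1.0, 0.014, -0.006]]
wrist_force: [-1.2, -0.9, -0.7]
grip_width: 0.402
t 9.05 p [0.4483 0.2344 0.0879] tool shift m [0.0579 0.0025 0.0094] zang -80.68 F [-1.2 -0.9 -0.7] M [ 0.08  0.08 -0.02] w 0.402
turn units [ 0.011 -0.012 -0.026] shift if turned first [0.0579 0.0033 0.009 ]
```

View pics/w6.png

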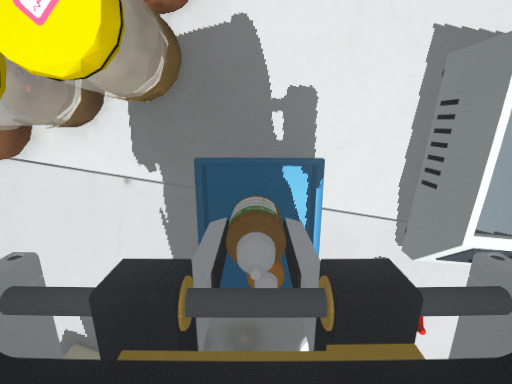

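```bash
python3 -m jog '[[[0,-0.01,-0.025,0.005,0.004,0.008,0.2],[0,0,0,0.02,0,0,0.2],[0,0,0,0.02,0,0,0.2],[0,0,0,0.006,0,0,0.2],[0,0,0,0,0,0,0.2]]]'
python3 -m jog '[[[0,0,0,0.003,0,0,0.2],[0,0,0,0.003,0,0,0.2]]]'
```

```text
time_s: 9.52
tool_pos: [0.4625, 0.2269, 0.0487]
tcp_rot: [[0.013, 0.987, 0.16], [0.006, 0.16, -0.987], [-1.0, 0.014, -0.004]]
wrist_force: [-0.5, -0.0, -0.8]
grip_width: 0.4
time_s: 9.68
tool_pos: [0.4647, 0.2268, 0.0457]
tcp_rot: [[0.017, 0.987, 0.159], [0.007, 0.159, -0.987], [-1.0, 0.018, -0.004]]
wrist_force: [0.3, -1.0, -0.8]
grip_width: 0.4
```

```bash
python3 -m jog '[[[0,-0.008,-0.035,0.004,-0.01,0,0.2],[0,0,0,0.006,0,0,0.2],[0,0,0,0.004,0,0,0.2]]]'
python3 -m jog '[[[0,0,0,0.002,0,0,0.2],[0,0,0,0.002,0,0,0.2]]]'
```

```text
time_s: 9.93
tool_pos: [0.4552, 0.2254, 0.033]
tcp_rot: [[0.001, 0.987, 0.159], [0.001, 0.159, -0.987], [-1.0, 0.001, -0.0]]
wrist_force: [0.2, 0.3, -0.2]
grip_width: 0.404
time_s: 10.1
tool_pos: [0.4551, 0.2253, 0.0287]
tcp_rot: [[0.001, 0.987, 0.159], [0.0, 0.159, -0.987], [-1.0, 0.001, -0.0]]
wrist_force: [-2.7, -4.5, 16.9]
grip_width: 0.402
```

Contact. I'll release and retreat straight up.

```bash
python3 -m jog '[[[0,0,0,-0.001,0,0,0.2],[0,0,0,0,0,0,0.45],[0,0,0,0,0,0,0.65],[0,0,0,0,0,0,0.65],[0,0,0,-0.02,0,0,0.65],[0,0,0,-0.035,0,0,0.65],[0,0,0,-0.035,0,0,0.65],[0,0,0,-0.035,0,0,0.65]]]'
python3 - <<'E'
from h import *
plan([.539,-.083,.25],3.3)
c=vision.capture('wrist');cv2.imwrite('pics/w7.png',c['image'][:,:,::-1])
c=vision.capture('scene');crop(c,(170,130,370,340),3,'s7.png')
E
```

```text
time_s: 10.77
tool_pos: [0.4516, 0.2241, 0.1515]
tcp_rot: [[-0.013, 0.987, 0.159], [-0.005, 0.159, -0.987], [-1.0, -0.013, 0.003]]
wrist_force: [0.5, 0.5, -0.7]
grip_width: 0.65
t 10.77 p [0.4516 0.2241 0.1515] tool shift m [-0.098   0.0361  0.3174] zang -80.83 F [ 0.5  0.5 -0.7] M [ 0.01 -0.04 -0.01] w 0.65
turn units [-2.804 -0.014  0.025] shift if turned first [-0.0985 -0.3116  0.0696]
```

View pics/w7.png

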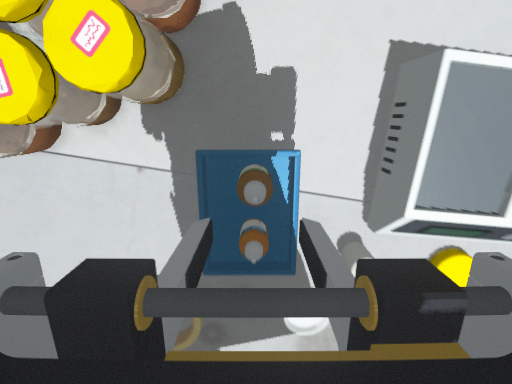

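View pics/s7.png

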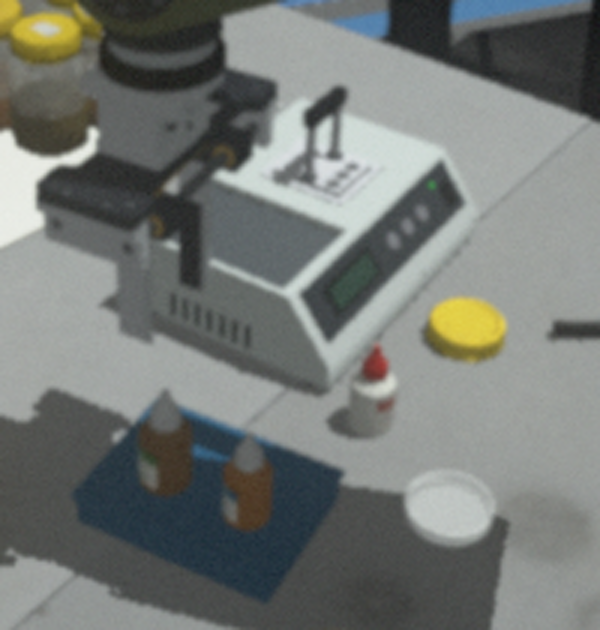

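Both bottles stand upright in the tray. Next I'll rise, turn about 84° and move over the handle bar.

```bash
python3 -m jog '[[[0,0,0.025,-0.035,0,0,0.65],[-0.1,0,0,-0.035,0,0.02,0.65],[-0.22,0,0,-0.03,0,0.03,0.5],[-0.235,0,0,0,0.0,0.03,0.4],[-0.235,0,0,0,-0.01,0.03,0.4],[-0.235,0,0,0,-0.02,0.025,0.4],[-0.235,0,0,0,-0.025,0.02,0.4],[-0.235,0,0,0,-0.028,0.015,0.4]]]'
python3 - <<'E'
from h import *
plan([.539,-.083,.25],3.3)
E
```

```text
time_s: 11.53
tool_pos: [0.4602, 0.0251, 0.258]
tcp_rot: [[0.011, 0.594, 0.804], [0.0, 0.804, -0.594], [-1.0, 0.006, 0.008]]
wrist_force: [0.2, -1.2, 0.1]
grip_width: 0.403
t 11.53 p [0.4602 0.0251 0.258 ] tool shift m [ 0.0088 -0.0402  0.1276] zang -36.45 F [ 0.2 -1.2  0.1] M [-0.01 -0.01 -0.05] w 0.403
turn units [-1.325  0.02  -0.006] shift if turned first [ 0.008  -0.1125  0.0724]
```

```bash
python3 -m jog '[[[-0.22,0.003,0,0,-0.01,0.02,0.4],[-0.22,0.003,0,0,-0.02,0.02,0.4],[-0.22,0.003,0,0,-0.02,0.015,0.4],[-0.22,0.003,0,0,-0.02,0.01,0.4],[-0.22,0.003,0,0,-0.01,0.01,0.4],[-0.22,0.003,0,0,0,0,0.4],[0,0,0,0,0,0,0.4]]]'
python3 - <<'E'
from h import *
plan([.539,-.083,.25],3.3)
import pickle
c=vision.capture('wrist');pickle.dump(c,open('w8.pkl','wb'));cv2.imwrite('pics/w8.png',cv2.resize(c['image'][:,:,::-1],None,fx=1.5,fy=1.5))
E
```

```text
time_s: 12.12
tool_pos: [0.4957, -0.0906, 0.2546]
tcp_rot: [[-0.001, -0.091, 0.996], [0.003, 0.996, 0.091], [-1.0, 0.003, -0.0]]
wrist_force: [0.3, 0.4, -1.2]
grip_width: 0.397
t 12.12 p [ 0.4957 -0.0906  0.2546] tool shift m [0.0046 0.0036 0.0438] zang 5.2 F [ 0.3  0.4 -1.2] M [-0.04 -0.06 -0.05] w 0.397
turn units [ 0.063 -0.001 -0.006] shift if turned first [0.0046 0.0051 0.0437]
```

View pics/w8.png

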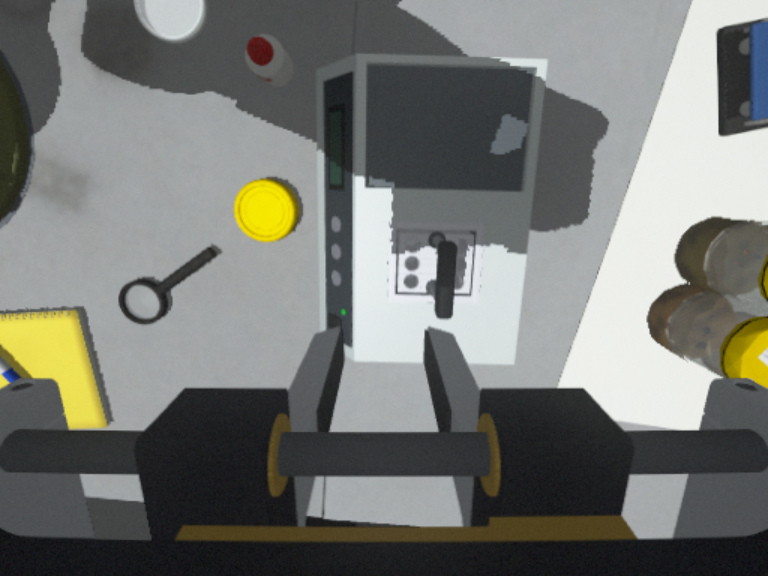

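```bash
python3 - <<'E'
from h import *
import pickle
W=pickle.load(open('w8.pkl','rb'));V=pickle.load(open('w1.pkl','rb'))
w=lambda x,y:((x+.5)/1.5-.5,(y+.5)/1.5-.5)
a,b=onz(W,w(447,238),.152),onz(W,w(444.5,317),.152);print('bar',a.round(4),b.round(4),((a+b)/2).round(4),np.degrees(np.arctan2(-(a-b)[0],(a-b)[1])))
a,b=onz(V,w(443,127),.148),onz(V,w(531,124),.148);print('barV',a.round(4),b.round(4),((a+b)/2).round(4))
print(tri(W,w(447,238),V,w(443,127)),tri(W,w(444.5,317),V,w(531,124)))
q=[onz(W,w(*p),.08) for p in [(397,230),(474,233),(473,297),(395,293)]];print(np.round(q,4),np.mean(q,0))
for p in [(547,60),(514,363),(355,362)]:print(onz(W,w(*p),.08).round(4))
E
```

```text
bar [ 0.5355 -0.0508  0.152 ] [ 0.5411 -0.1078  0.152 ] [ 0.5383 -0.0793  0.152 ] 5.620536930737286
barV [ 0.5362 -0.054   0.148 ] [ 0.5409 -0.1099  0.148 ] [ 0.5385 -0.0819  0.148 ]
(array([ 0.53432535, -0.05109836,  0.16051858]), np.float64(0.0025921049758743215)) (array([ 0.53739551, -0.10160603,  0.17218728]), np.float64(0.0006574039918759546))
[[ 0.5037 -0.0566  0.08  ]
 [ 0.57   -0.0531  0.08  ]
 [ 0.5775 -0.1099  0.08  ]
 [ 0.5074 -0.1125  0.08  ]] [ 0.53964827 -0.08300764  0.08      ]
[0.6079 0.0869 0.08  ]
[ 0.6254 -0.1702  0.08  ]
[ 0.4767 -0.1825  0.08  ]
```

The bar centre is at (0.5385,-0.082), with a yaw of about 4°. I'll align above it.

```bash
python3 -m jog '[[[0.04,0,0,0.01,0.004,0.02,0.4],[0,0,0,0.02,0.003,0.02,0.4],[0,0,0,0.02,0,0.003,0.4],[0,0,0,0,0,0,0.4]]]'
python3 - <<'E'
from h import *
plan([.5385,-.082,.125],4)
import pickle
c=vision.capture('wrist');pickle.dump(c,open('w9.pkl','wb'));cv2.imwrite('pics/w9.png',cv2.resize(c['image'][:,:,::-1],None,fx=1.5,fy=1.5))
E
```

```text
time_s: 12.5
tool_pos: [0.5396, -0.0785, 0.2031]
tcp_rot: [[0.002, -0.044, 0.999], [0.003, 0.999, 0.044], [-1.0, 0.002, 0.002]]
wrist_force: [-0.1, -0.3, -1.3]
grip_width: 0.395
t 12.5 p [ 0.5396 -0.0785  0.2031] tool shift m [ 0.0781 -0.0036 -0.0014] zang 2.51 F [-0.1 -0.3 -1.3] M [-0.05 -0.06 -0.02] w 0.395
turn units [-0.05   0.004 -0.005] shift if turned first [ 0.0781 -0.0034 -0.0013]
```

View pics/w9.png

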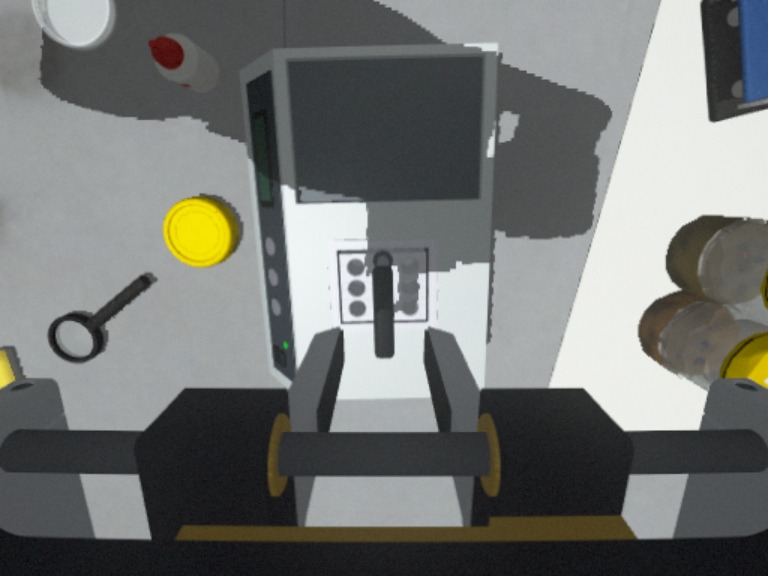

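The bar (383,255)–(384,357) is centred between the fingers. I'll measure its height from these two wrist positions.

```bash
python3 - <<'E'
from h import *
import pickle
W=pickle.load(open('w8.pkl','rb'));V=pickle.load(open('w9.pkl','rb'))
w=lambda x,y:((x+.5)/1.5-.5,(y+.5)/1.5-.5)
print(tri(W,w(444.5,317),V,w(384,357)),tri(W,w(447,240),V,w(383,255)))
E
python3 -m jog '[[[-0.02,0,0,0.02,-0.002,-0.001,0.4],[-0.02,0,0,0.025,-0.001,0,0.4],[0,0,0,0.02,0,0,0.4],[0,0,0,0.008,0,0,0.4],[0,0,0,0,0,0,0.4]]]'
python3 - <<'E'
from h import *
plan([.5385,-.082,.125],4)
E
```

```text
(array([ 0.54088398, -0.10743171,  0.15314662]), np.float64(8.957632721842546e-05)) (array([ 0.53870889, -0.05248373,  0.1276808 ]), np.float64(0.005760501135444419))
time_s: 12.97
tool_pos: [0.5403, -0.0809, 0.1368]
tcp_rot: [[0.012, -0.056, 0.998], [0.0, 0.998, 0.056], [-1.0, -0.0, 0.012]]
wrist_force: [-0.7, -0.9, -0.7]
grip_width: 0.399
t 12.97 p [ 0.5403 -0.0809  0.1368] tool shift m [ 0.0118 -0.001  -0.002 ] zang 3.22 F [-0.7 -0.9 -0.7] M [-0.05 -0.02  0.  ] w 0.399
turn units [-0.026  0.023  0.001] shift if turned first [ 0.0118 -0.001  -0.0019]
```

The bar top measures 0.153 m, against 0.152 from the text. I'll descend and grip firmly.

```bash
python3 -m jog '[[[-0.02,0.022,0,0.008,-0.001,-0.002,0.4],[0,0,0,0.006,0,0,0.35],[0,0,0,0,0,0,0.1],[0,0,0,0,0,0,0],[0,0,0,0,0,0,0],[0,0,0,0,0,0,0]]]' 60
python3 - <<'E'
from h import *
plan([.5385,-.082,.125],4)
c=vision.capture('wrist');cv2.imwrite('pics/w10.png',cv2.resize(c['image'][:,:,::-1],None,fx=1.5,fy=1.5))
E
```

```text
time_s: 13.47
tool_pos: [0.5398, -0.0824, 0.1271]
tcp_rot: [[0.005, -0.065, 0.998], [-0.002, 0.998, 0.065], [-1.0, -0.002, 0.005]]
wrist_force: [-1.0, -0.4, -4.0]
grip_width: 0.123
t 13.47 p [ 0.5398 -0.0824  0.1271] tool shift m [ 0.0021  0.0004 -0.0013] zang 3.74 F [-1.  -0.4 -4. ] M [-0.13  0.26  0.07] w 0.123
turn units [-0.009  0.01   0.004] shift if turned first [ 0.0021  0.0004 -0.0013]
```

View pics/w10.png

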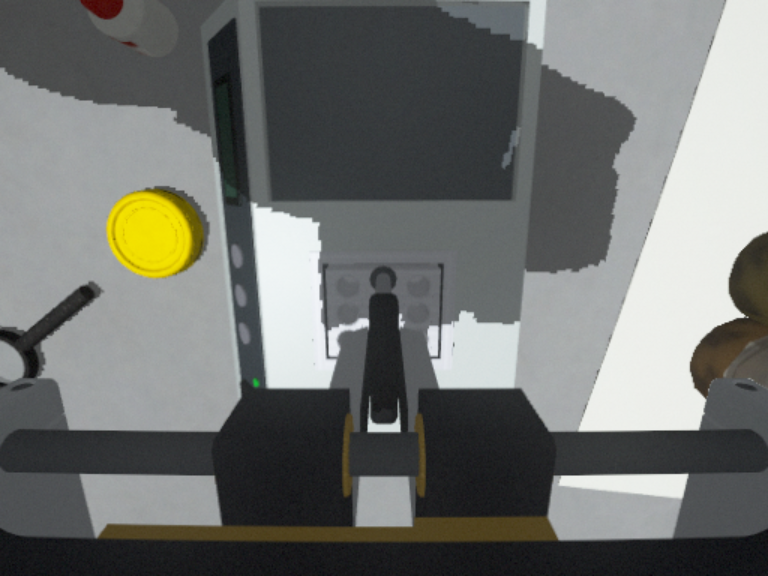

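Firm grip: 0.123 × 94 mm = 11.6 mm. I'll try a gentle upward pull to learn the stiffness.

```bash
python3 -m jog '[[[0,0,0,-0.001,0,0,0],[0,0,0,-0.001,0,0,0]]]'; python3 -m jog '[[[0,0,0,-0.002,0,0,0]]]'
```

```text
time_s: 13.68
tool_pos: [0.539, -0.0821, 0.1273]
tcp_rot: [[0.003, -0.065, 0.998], [-0.001, 0.998, 0.065], [-1.0, -0.001, 0.003]]
wrist_force: [5.5, -1.2, -17.2]
grip_width: 0.124
time_s: 13.77
tool_pos: [0.538, -0.0819, 0.1276]
tcp_rot: [[-0.0, -0.065, 0.998], [-0.0, 0.998, 0.065], [-1.0, -0.0, -0.0]]
wrist_force: [0.6, -0.2, -24.6]
grip_width: 0.121
```

The response is roughly 12 N per mm, so I'll keep the bias to about 1 mm. The first rock raises the left end, turning about tool +z and shifting toward -y.

```bash
python3 -m jog '[[[0,0,0.04,-0.001,-0.002,0,0],[0,0,0.04,-0.001,-0.002,0,0]]]';python3 - <<'E'
from h import *
plan([.5385,-.082,.125],4)
E
python3 -m jog '[[[0,0,0.05,-0.001,-0.003,0,0],[0,0,0.05,-0.001,-0.003,0,0]]]'; python3 - <<'E'
from h import *
plan([.5385,-.082,.125],4)
E
```

```text
time_s: 13.93
tool_pos: [0.5375, -0.0849, 0.1278]
tcp_rot: [[-0.006, -0.066, 0.998], [0.045, 0.997, 0.066], [-0.999, 0.045, -0.003]]
wrist_force: [4.0, 3.2, -17.2]
grip_width: 0.118
t 13.93 p [ 0.5375 -0.0849  0.1278] tool shift m [0.003  0.0027 0.0012] zang 3.81 F [  4.    3.2 -17.2] M [-0.15 -0.97 -0.17] w 0.118
turn units [-0.006 -0.007 -0.086] shift if turned first [0.0028 0.0028 0.0012]
time_s: 14.1
tool_pos: [0.538, -0.0903, 0.1292]
tcp_rot: [[-0.011, -0.067, 0.998], [0.104, 0.992, 0.067], [-0.995, 0.104, -0.004]]
wrist_force: [1.5, 11.1, -14.7]
grip_width: 0.121
t 14.1 p [ 0.538  -0.0903  0.1292] tool shift m [0.005  0.0077 0.0011] zang 3.86 F [  1.5  11.1 -14.7] M [ 1.3  -0.66 -0.19] w 0.121
turn units [-0.005 -0.007 -0.199] shift if turned first [0.0042 0.0082 0.0011]
```

```bash
python3 - <<'E'
from h import *
c=vision.capture('scene');crop(c,(200,140,350,260),5,'s11.png')
c=vision.capture('wrist');cv2.imwrite('pics/w11.png',cv2.resize(c['image'][:,:,::-1],None,fx=1.5,fy=1.5))
E
```

```text
(no output)
```

View pics/s11.png

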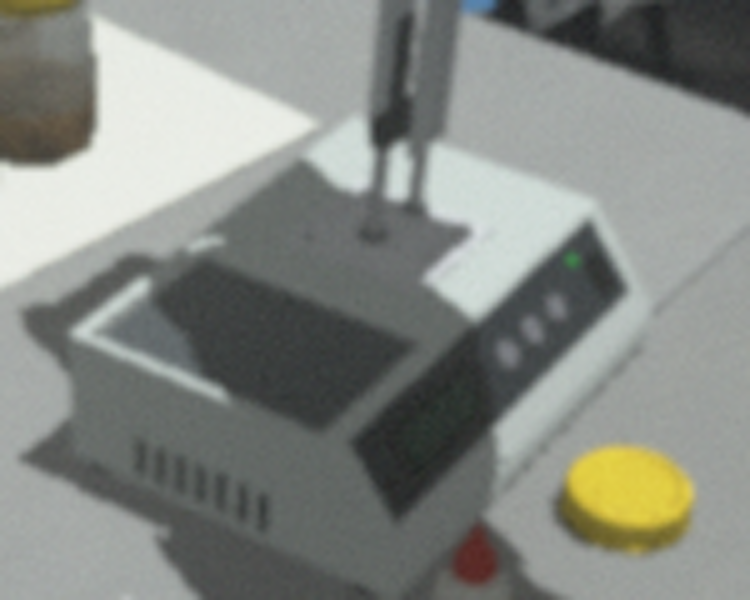

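View pics/w11.png

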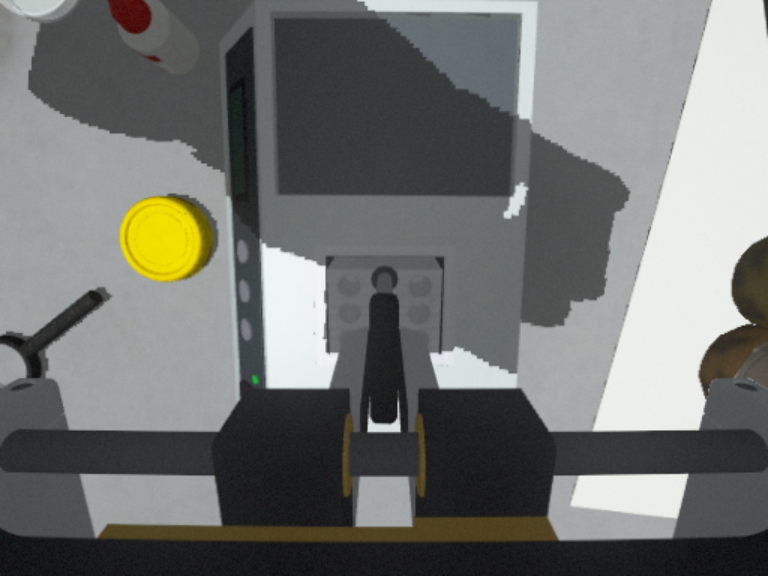

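The handle kept its place in the jaws, so the block tipped with the tool. The left end is up and the heater hasn't moved. Next is the swing to raise the right end.

```bash
cat > st.py <<'E'
from h import *
s=status.get_state();R=np.array(s['tcp_rot'])
print('tilt(rad,+left up) %.3f  F %s M %s y %.4f z %.4f'%(R[2,1],np.round(s['wrist_force'],1),np.round(s['moment'],2),s['tool_pos'][1],s['tool_pos'][2]), 'virtual block bottom centre y,z', (np.array(s['tool_pos'])+R@np.array([.0887,0,0])).round(4))
E
python3 -m jog '[[[0,0,-0.06,-0.001,0.0025,0,0],[0,0,-0.06,-0.0012,0.0025,0,0],[0,0,-0.06,-0.0012,0.0025,0,0]]]' >/dev/null; python3 st.py
python3 -m jog '[[[0,0,-0.06,-0.0014,0.0025,0,0],[0,0,-0.06,-0.0014,0.0025,0,0],[0,0,-0.06,-0.0014,0.0025,0,0]]]' >/dev/null; python3 st.py
```

```text
tilt(rad,+left up) 0.011  F [  2.5   1.7 -17.5] M [ 0.81 -0.98 -0.04] y -0.0855 z 0.1323 virtual block bottom centre y,z [ 0.5365 -0.0845  0.0436]
tilt(rad,+left up) -0.083  F [  4.5  -2.1 -20. ] M [ 0.54 -0.99 -0.04] y -0.0778 z 0.1346 virtual block bottom centre y,z [ 0.5354 -0.0852  0.0462]
```

Each half-swing raises the block by about 26 mm × Δθ, as expected. I'll continue with left end up and then right end up.

```bash
cat >> st.py <<'E'
print('x tilt R00 %.4f x %.4f'%(R[0,0],s['tool_pos'][0]),'yaw',np.degrees(np.arctan2(R[1,2],R[0,2])).round(2),'w',round(s['grip_width'],3),'t',s['time_s'])
E
python3 st.py
python3 -m jog '[[[0,0,0.06,-0.001,-0.0025,0,0],[0,0,0.06,-0.0012,-0.0025,0,0],[0,0,0.06,-0.0012,-0.0025,0,0]]]' >/dev/null; python3 st.py
```

```text
tilt(rad,+left up) -0.083  F [  4.5  -2.1 -20. ] M [ 0.54 -0.99 -0.04] y -0.0778 z 0.1346 virtual block bottom centre y,z [ 0.5354 -0.0852  0.0462]
x tilt R00 -0.0027 x 0.5357 yaw 3.43 w 0.124 t 14.7
tilt(rad,+left up) 0.014  F [  4.6  -0.3 -22.7] M [-0.42 -1.23 -0.11] y -0.0828 z 0.1366 virtual block bottom centre y,z [ 0.5347 -0.0815  0.0479]
x tilt R00 -0.0106 x 0.5356 yaw 3.64 w 0.122 t 14.95
```

```bash

python3 -m jog '[[[0,-0.008,0.06,-0.0007,-0.0025,0.0008,0],[0,-0.008,0.06,-0.0007,-0.0025,0.0005,0],[0,0,0.06,-0.0007,-0.0025,0.0005,0]]]' >/dev/null; python3 st.py
python3 -m jog '[[[0,-0.005,-0.06,-0.0007,0.0025,0.0005,0],[0,0,-0.06,-0.0009,0.0025,0.0005,0],[0,0,-0.06,-0.001,0.0025,0.0005,0]]]' >/dev/null; python3 st.py
```

```text
tilt(rad,+left up) 0.114  F [-3.  -3.8  2.4] M [-0.7   0.68 -0.09] y -0.0913 z 0.1389 virtual block bottom centre y,z [ 0.5368 -0.0812  0.0508]
x tilt R00 -0.0089 x 0.5376 yaw 3.67 w 0.123 t 15.2
tilt(rad,+left up) 0.023  F [-1.1  0.5 -4.8] M [0.01 0.31 0.04] y -0.0865 z 0.1444 virtual block bottom centre y,z [ 0.5389 -0.0845  0.0558]
x tilt R00 0.0008 x 0.5388 yaw 3.35 w 0.118 t 15.45
```

The block's underside is now about 17 mm up and the pull is down to the block's own weight. I'll level it and ease it upward gently.

```bash

python3 -m jog '[[[0,0,-0.022,-0.001,0.001,0,0],[0,0,-0.022,-0.0015,0.001,0,0],[0,0,0,-0.002,0,0,0]]]' >/dev/null; python3 st.py
python3 - <<'E'
from h import *
c=vision.capture('wrist');cv2.imwrite('pics/w12.png',cv2.resize(c['image'][:,:,::-1],None,fx=1.5,fy=1.5))
plan([.5385,-.082,.15],3.5)
E
```

```text
tilt(rad,+left up) -0.002  F [-0.9  0.1 -3.9] M [-0.03  0.45 -0.09] y -0.0846 z 0.1513 virtual block bottom centre y,z [ 0.5391 -0.0848  0.0626]
x tilt R00 0.0035 x 0.5387 yaw 3.39 w 0.124 t 15.7
t 15.75 p [ 0.5389 -0.0847  0.1518] tool shift m [ 0.0018  0.0027 -0.0003] zang 3.39 F [-3.5  0.1 -2. ] M [ 0.06  0.7  -0.02] w 0.121
turn units [-0.004  0.008  0.003] shift if turned first [ 0.0018  0.0027 -0.0003]
```

View pics/w12.png

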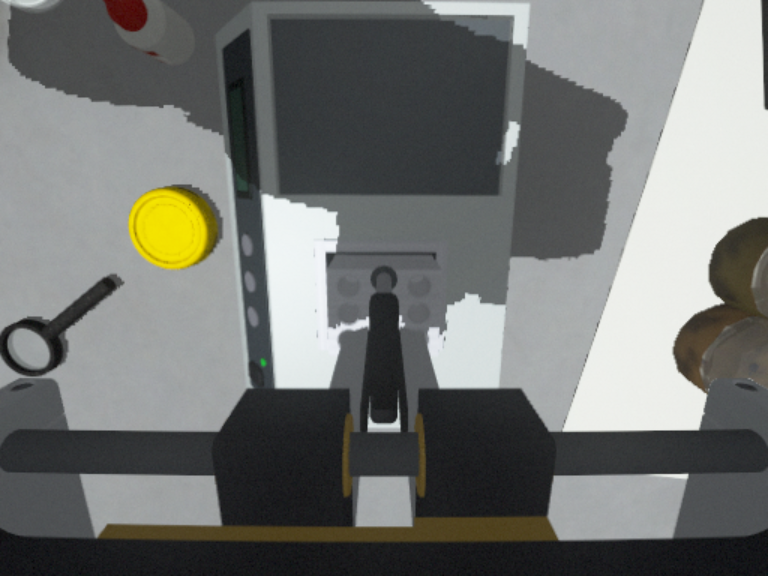

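The block is out of the strips, with its top visibly above the rim. I'll lift it straight and slowly.

```bash

python3 -m jog '[[[0,0.004,0,-0.004,0.001,0,0],[0,0.004,0,-0.005,0,0,0],[0,0,0,-0.005,0,0,0],[0,0,0,-0.005,0,0,0]]]' >/dev/null; python3 st.py
python3 -m jog '[[[0,0,0,-0.005,0,0,0],[0,0,0,-0.005,0,0,0],[0,0,0,-0.004,0,0,0],[0,0,0,0,0,0,0]]]' >/dev/null; python3 st.py
```

```text
tilt(rad,+left up) -0.000  F [-0.6 -0.4 -3.3] M [-0.03 -0.1  -0.  ] y -0.0845 z 0.1726 virtual block bottom centre y,z [ 0.539  -0.0845  0.0839]
x tilt R00 -0.0001 x 0.5390 yaw 3.35 w 0.125 t 16.0833
tilt(rad,+left up) -0.001  F [-0.4 -0.2 -4. ] M [-0.05 -0.08 -0.04] y -0.0849 z 0.1904 virtual block bottom centre y,z [ 0.5405 -0.085   0.1017]
x tilt R00 0.0043 x 0.5402 yaw 3.33 w 0.127 t 16.4167
```

```bash
python3 - <<'E'
from h import *
import pickle
c=vision.capture('scene');crop(c,(170,110,370,340),2.6,'s13.png');pickle.dump(c,open('s13.pkl','wb'))
d=vision.capture('top');crop(d,(140,140,380,320),3.3,'t13.png');pickle.dump(d,open('t13.pkl','wb'))
e=vision.capture('wrist');cv2.imwrite('pics/w13.png',cv2.resize(e['image'][:,:,::-1],None,fx=1.5,fy=1.5));pickle.dump(e,open('w13.pkl','wb'))
crop(c,(230,140,330,230),8,'s13z.png')
E
python3 st.py
```

```text
tilt(rad,+left up) -0.001  F [ 0.6 -0.1 -3.7] M [-0.05 -0.07 -0.01] y -0.0848 z 0.1891 virtual block bottom centre y,z [ 0.5399 -0.0848  0.1004]
x tilt R00 0.0025 x 0.5397 yaw 3.33 w 0.12 t 16.5667
```

View pics/s13.png

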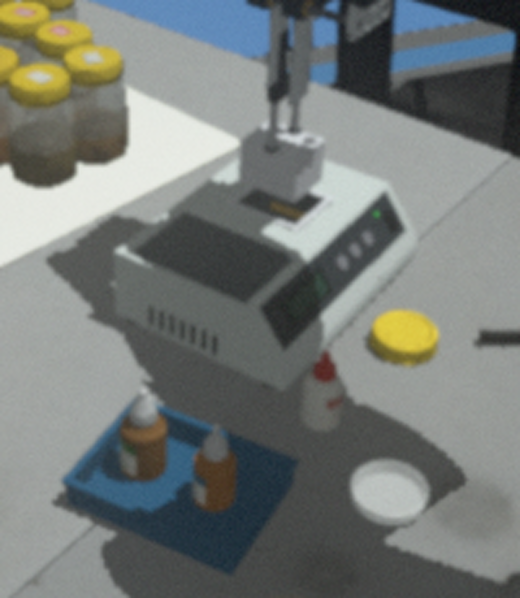

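View pics/t13.png

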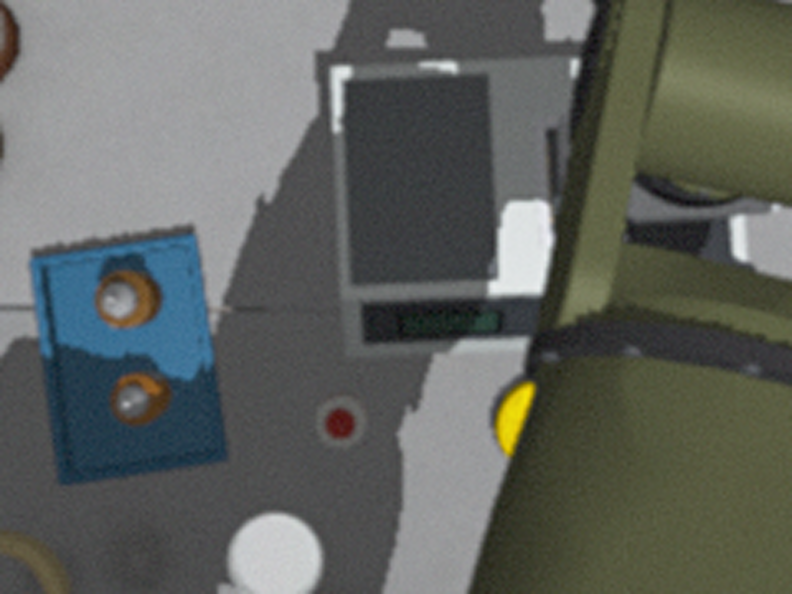

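View pics/w13.png

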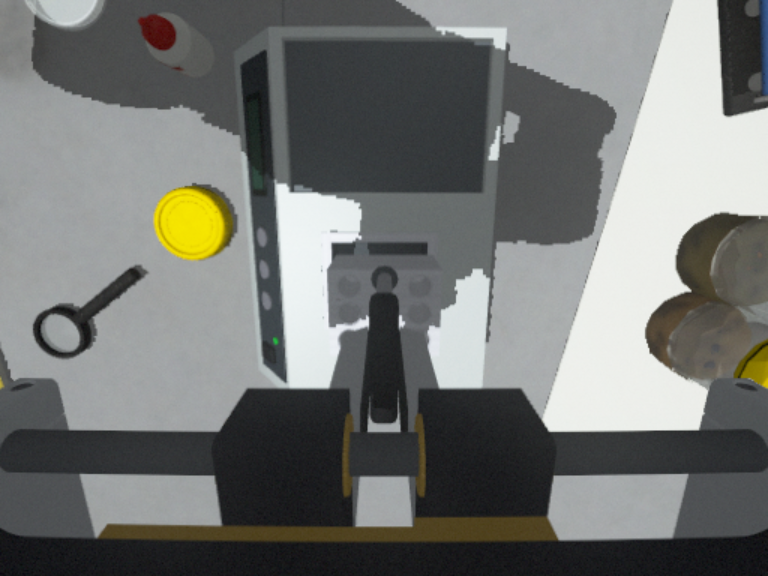

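View pics/s13z.png

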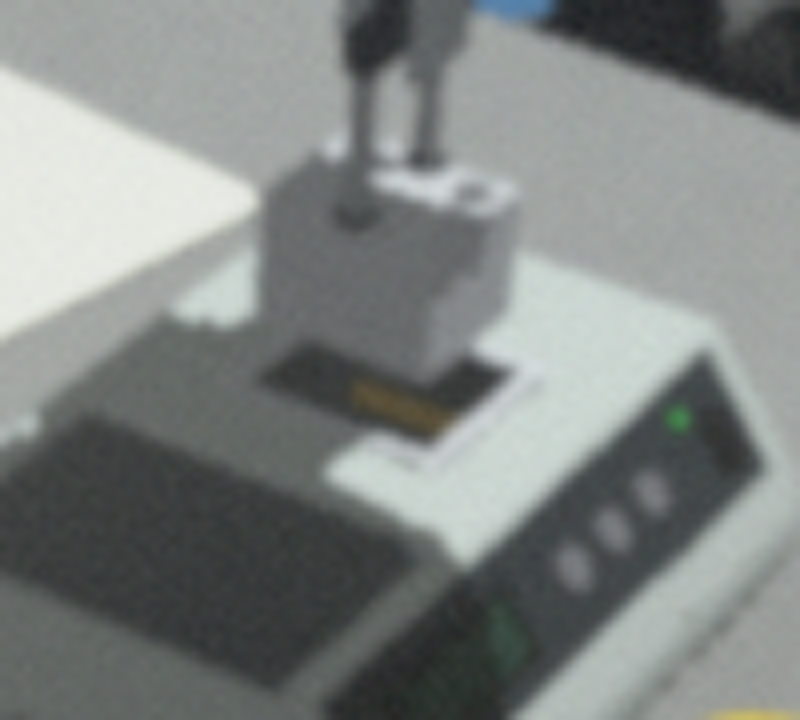

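```bash
python3 -m jog '[[[0,0.004,0.002,-0.004,0.002,0,0],[0,0,0,-0.001,0,0,0]]]' >/dev/null; python3 st.py; python3 - <<'E'
from h import *
import pickle
S=pickle.load(open('s13.pkl','rb'))
s=lambda x,y:((x+.5)/8-.5+230,(y+.5)/8-.5+140)
a=np.radians(3.35);R=np.array([[np.cos(a),-np.sin(a)],[np.sin(a),np.cos(a)]])
b=np.array([.5399,-.0848,.1004])
for n,l,uv in [('front-left bottom',(-.032,.026,0),(425,380)),('back-left bottom',(.032,.026,0),(262,316)),('front-left top',(-.032,.026,.046),(425,295)),('front-right top',(-.032,-.026,.046),(520,190)),('front-right bottom',(-.032,-.026,0),(512,312)),('back-left top',(.032,.026,.046),(262,195))]:
    P=b+np.r_[R@np.array(l[:2]),l[2]];p=proj(S,P)[0];q=s(*uv);print(n,'pred px',p.round(1),'seen',np.round(q,1))
T0,S0=pickle.load(open('ts.pkl','rb'));E=pickle.load(open('t13.pkl','rb'))
# heater motion: phase-correlate front-left parts incl. bottle-free area edges
f=lambda c:cv2.Canny(cv2.cvtColor(c['image'],cv2.COLOR_RGB2GRAY),60,150)[155:245,235:262].astype(np.float32)
print('heater shift px(top)',cv2.phaseCorrelate(f(T0),f(E)))
E
```

```text
tilt(rad,+left up) 0.001  F [ 0.2  0.3 -3.5] M [-0.05 -0.09  0.03] y -0.0826 z 0.1937 virtual block bottom centre y,z [ 0.5391 -0.0825  0.105 ]
x tilt R00 -0.0013 x 0.5392 yaw 3.32 w 0.119 t 16.7333
front-left bottom pred px [283.7 187.8] seen [282.7 187.1]
back-left bottom pred px [262.2 179.6] seen [262.3 179.1]
front-left top pred px [284.9 172. ] seen [282.7 176.4]
front-right top pred px [295.5 163.4] seen [294.6 163.3]
front-right bottom pred px [294.2 178.9] seen [293.6 178.6]
back-left top pred px [262.9 164.1] seen [262.3 163.9]
heater shift px(top) ((0.5070538132276354, 0.18886684395133813), 0.3582908316404241)
```

The block's corners line up with the level-pose prediction to within about 1 px. One exception, the front-left top corner (4 px off), lies on a shadow edge. I'll hold still briefly, do a last check and hand in.

```bash
python3 -m jog '[[[0,0,0,0,0,0,0],[0,0,0,0,0,0,0]]]' >/dev/null; python3 st.py; python3 - <<'E'
from h import *
c=vision.capture('scene');crop(c,(170,110,370,340),2.6,'s14.png')
E
python3 st.py
```

```text
tilt(rad,+left up) 0.001  F [-0.  -0.1 -4.6] M [-0.04 -0.15 -0.04] y -0.0824 z 0.1938 virtual block bottom centre y,z [ 0.5391 -0.0823  0.1051]
x tilt R00 -0.0015 x 0.5392 yaw 3.34 w 0.122 t 16.9
tilt(rad,+left up) 0.001  F [-0.3  0.8 -4. ] M [-0.08 -0.11 -0.04] y -0.0824 z 0.1937 virtual block bottom centre y,z [ 0.5391 -0.0823  0.105 ]
x tilt R00 -0.0016 x 0.5392 yaw 3.34 w 0.119 t 16.95
```

View pics/s14.png

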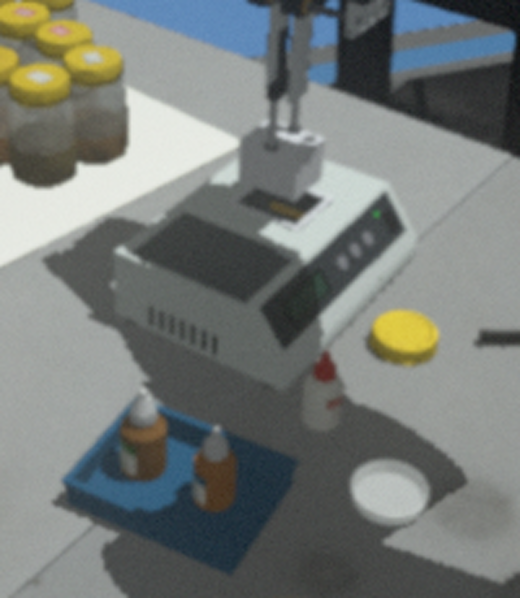

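The block hangs level over its open well at (285,160). Both bottles stand upright in the tray at (143,440) and (215,470), and the bystanders in view are untouched.

```bash
python3 -c "
from bench import finish_job
print(finish_job())"
```

```text
the job is handed in; nothing more can be done
None
```

Both amber bottles now stand upright on the floor of the blue tray, and the gripper is still holding the block just above its well. I freed the block by rocking it left end up and right end up in turn with a light pull. The strongest pull I read was about 25 N, in a straight test pull before the rocking. I then levelled the block and lifted it straight up. The job took about 17 s.

**Last checks:**
- **Block:** it is level to about 0.1° by the tool pose. Its underside is about 25 mm above the rim and centred on the well to about 1 mm. The wrist carries about 4 N, roughly the block's weight, so it hangs free.
- **Camera check of the block:** most of its corners matched the predicted level pose to within about 1 pixel. The front-left top corner was about 4 pixels off; it lies on a shadow edge, so I set it aside.
- **Heater:** it still stands in place. The top view showed an apparent shift of about 0.5 pixel (about 1 mm), but that match was weak because the arm and shadows covered part of the heater.
- **Bystanders:** the red dropper and jar lid look untouched. I did not look at the tube stand again after picking up the large bottle.

**Disagreements:** triangulating the bar's far end gave a wrong height (0.128 m). The near end gave 0.153 m, which agrees with the text, so I used that.

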